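# Press a feed stick home in a planter's feed tube

### The job

Recharge the planter: take the longest of the three feed sticks from the wooden rack and lower it end first into the planter's funnel-mouthed feed tube until it stands partway in on the stiff follower inside, and let go of it there. Then press down on its top end to push it fully home, and leave it there. Leave the two shorter sticks in the rack.

Things in the scene. Friction and masses are not known exactly. Their poses are not given: they have to be found in the camera images.
- long_stick_mid (a point): Centre of the long feed stick: a plain grey-brown cylinder, 24 mm diameter, 120 mm long, 80 g, flat ends, upright in any one of the three holes (75 mm apart, 28 mm wide, 40 mm deep) of a pale wooden rack 70 x 240 x 50 mm high. Its foot starts 10 mm above the table, its top 130 mm. z runs up the stick; at the start x points across the row of holes, y along it.
- medium_stick_mid (a point): Centre of the medium feed stick, of the same material and diameter but 72 mm long, upright in another hole of the rack (top 82 mm above the table). To be left there.
- short_stick_mid (a point): Centre of the short feed stick, of the same material and diameter but 50 mm long, upright in another hole of the rack (top 60 mm above the table). To be left there.
- feed_mouth (a point): Rim centre (130 mm up) of the grey upright feed tube in a fixed 150 x 300 x 90 mm terracotta planter; all else there is lower. The funnel, 52 mm wide, narrows over 16 mm to a 28 mm bore. A springless rubber follower in it carries the stick 55 to 63 mm in, slides down at about 7 N and stays put; hard bottom 110 mm in: home, the stick's top is 10 mm above the rim. A thin black-capped tube is not it.

How it is judged (in metres and radians):
On the way:
1. the long stick stands partway in the feed tube (30 to 90 mm in), upright, and the robot has let go of it (horizontal distance between long_stick_mid and feed_mouth below 0.018 m and angle between long_stick_mid's own z axis and vertical below 0.21 rad and z of long_stick_mid in the frame of feed_mouth between -0.03 and 0.03 m and contact force between the fingers and long_stick below 0.1 N), for 0.2 s.
At the end, for the whole second after the job is handed in: The long stick is in the feed tube, pushed home: its top no more than 20 mm above the rim (its centre at least 40 mm below the rim), within 18 mm of the tube's centre line, within 12 degrees of upright, at rest and released (horizontal distance between long_stick_mid and feed_mouth below 0.018 m and angle between long_stick_mid's own z axis and vertical below 0.21 rad and z of long_stick_mid in the frame of feed_mouth below -0.04 m and linear speed of long_stick below 0.02 m/s); the robot touches nothing.
It fails at once if a shorter stick is shifted by more than 40 mm (distance of any of medium_stick_mid, short_stick_mid from where it was at the start of the episode above 0.04 m).
It also fails if it takes over 51 s, if anything falls off the work surface, if the arm or the gripper's body presses on something with over 40 N, if the wrist force passes 120 N, or if a joint passes its speed limit or range.

### The arm

A 6-joint arm with a two-finger parallel gripper is mounted at the origin on the work surface. World frame = base frame: x ahead of the robot, y to its left, z up, the work surface at z = 0. Lengths are in m, angles in degrees, forces in N, time in s.
With the tool pointing down it reaches from about 0.425 to 1.125 m from the base axis. Payload 14.9 kg.
Tool frame: the origin (TCP) lies on the mounting face of the last link; the fingertips stand 191 mm ahead of it and the grasp point (between the pads) lies 172 mm ahead of it; z points along the fingers, y is the direction in which the jaws open and shut (so a half turn about z gives the same grasp; the last joint's range is limited). The gripper opens to 91 mm and grips with 3 to 60 N. Pads are 32 mm wide; open, the fingers measure 118 mm over their backs; the gripper's body (76 mm by 178 mm) begins 60 mm behind the grasp point.
Start: joints at [-1.908, 21.709, 99.362, -0, 58.929, -1.908], TCP at [0.7, -0, 0.405] pointing down, gripper open.
Joint ranges: [-158.91, 158.91], [-42.39, 125.64], [0.06, 152.35], [-60.88, 240.88], [17.5, 164.5], [-176.32, 176.32]. Speed limits (degrees/s): [108.29, 108.29, 136.94, 180, 180, 180].

### API

Orientations are given as a 3x3 rotation matrix whose columns are the frame's x, y, z axes.
In Python, from plant import ctrl gives the robot as it stands. The module is installed in compiled form; this text tells all that it offers.
- The arm moves only by the shell command python3 -m handwheel 'ROWS' [OPENING] [FORCE]. ROWS is a JSON object of lists of equal length, an entry for each row: "translation": the shift along the tool's x, y, z as a fraction of full scale, a list of three; "rotation": the turn, a rotation vector about the tool's x, y, z as a fraction of full scale, a list of three. In form: {"translation": [[x, y, z], ...], "rotation": [[ax, ay, az], ...]}. A call has 1 to 5 rows; each row shifts and turns the commanded pose from where the row before left it, along the tool's axes as they then stand; what a row does not reach is not made up. Full scale, the value 1, is 200 mm for a shift and pi/2 rad for a turn. A row lasts 1/12 s, in which the tool goes at most 41.7 mm and 7.16 degrees, less where a joint would pass 70% of its speed; a pose out of reach is approached as far as the arm can. A call with a number of a shift or a turn outside -1 to 1 is refused whole. A call with a gripper value outside its range is refused whole. OPENING is the gripper's target within -1 to 1 (fully open at 1, half-way at 0, shut at -1), set as the call begins (- or left out, the last holds). The fingers move at their own pace and stop on an object; FORCE is the grip in N (left out, the last holds). Time passes only in rows, so rows that do not move let the fingers close. It gives the time, the measured TCP pose, the force and the opening at its end, in the units of the state.
- ctrl.get_state(): the state, without advancing time (a new reading comes with each control period).
- ctrl.capture(name): name is "scene" or "side" or "wrist"; returns (picture, depth): 384x512x3 uint8, red, green, blue; 384x512 float32, m along the optical axis (not along the pixel's ray), 0 where there is no reading.
- ctrl.camera_info(name): a dict with "fx", "fy", "cx", "cy" (pixels), "D" ([k1, k2, p1, p2, k3] as OpenCV has them; the pictures are not rectified), "R" (3x3) and "t" (3): a world point X has camera coordinates R X + t; the wrist camera has in their place "T_tool_cam" (4x4, takes a point from camera to tool coordinates, whose origin is the TCP and whose axes are the flange's). Camera axes: x right, y down, z forward; pixel columns grow to the right and rows downward; lengths in m; the calibration is good to about 2 mm. A picture is of the moment at which its call begins: read the wrist's pose just before it. camera_info takes no time and is no camera call.
- ctrl.hand_in(): hands the job in, once; it reports no verdict.
The state is a dict: "clock": time; "q": joint angles; "qvel": joint speeds; "joint_torque": joint torques, N m; "eef_pos": TCP position; "orientation": TCP orientation; "contact_force": force on the tool from outside, world axes, zero at the start; "wrist_torque": the same for the moment, N m; "finger_gap": finger opening in m.
Only numpy, scipy, OpenCV 4.12 (cv2) and the standard library are available. Lean on these libraries where they do the work, as an engineer would, in place of code of your own. Each camera call takes 0.05 s, during which the arm holds its last target. There are 200 camera calls.

## Working session

There is one attempt and no reset: what is moved stays moved. The work goes in short steps, Python scripts to look and compute and a shell command to move; the robot and the scene stay as the last step left them, time stands still between calls to the robot, and variables do not carry over. Pictures are saved under pics/ and viewed, about 8 in all and at most 12, crops included, and the job is handed in when it is done.

```bash
mkdir -p pics
cat > h.py <<'E'
import numpy as np, cv2
from plant import ctrl
def cap(name,fn=None):
    s=ctrl.get_state(); im,d=ctrl.capture(name); 
    if fn: cv2.imwrite('pics/'+fn,im[:,:,::-1])
    c=ctrl.camera_info(name)
    if 'R' in c: R=np.array(c['R']).T; t=-R@np.array(c['t'])
    else:
        T=np.eye(4);T[:3,:3]=s['orientation'];T[:3,3]=s['eef_pos'];T=T@np.array(c['T_tool_cam']);R=T[:3,:3];t=T[:3,3]
    K=np.array([[c['fx'],0,c['cx']],[0,c['fy'],c['cy']],[0,0,1]]);D=np.array(c['D'])
    h,w=d.shape; uv=np.stack(np.meshgrid(np.arange(w),np.arange(h)),-1).reshape(-1,1,2).astype(float)
    n=cv2.undistortPoints(uv,K,D).reshape(h,w,2)
    P=np.concatenate([n,np.ones((h,w,1))],-1)*d[...,None]
    W=P@R.T+t; W[d==0]=np.nan
    return im,d,W,(K,D,R,t)
E
python3 - <<'E'
from h import *
a=cap('scene');b=cap('side')
cv2.imwrite('pics/a.png',cv2.resize(np.hstack([a[0],b[0]])[:,:,::-1],(800,300)))
cv2.imwrite('pics/scene.png',a[0][:,:,::-1])
np.savez('ab.npz',ia=a[0],Wa=a[2],ib=b[0],Wb=b[2])
for W in (a[2],b[2]):
    z=W[...,2]
    for lo,hi in((.045,.055),(.056,.065),(.078,.086),(.086,.094),(.122,.138)):
        m=(z>lo)&(z<hi)&(W[...,0]>.3)&(W[...,0]<1.3); 
        n,l,st,ce=cv2.connectedComponentsWithStats(m.astype(np.uint8))
        for i in range(1,n):
            if st[i,4]>15: 
                p=W[l==i]; print(lo,hi,st[i,4],ce[i].round(),np.median(p,0).round(3),p.min(0).round(3),p.max(0).round(3))
s=ctrl.get_state();print(s['clock'],s['eef_pos'],s['orientation'],ctrl.camera_info('wrist')['T_tool_cam'])
E
```

```text
0.045 0.055 62 [  8. 161.] [ 0.319 -0.592  0.05 ] [ 0.3   -0.609  0.045] [ 0.332 -0.583  0.055]
0.045 0.055 182 [489. 187.] [0.503 0.52  0.049] [0.5   0.463 0.045] [0.519 0.573 0.055]
0.045 0.055 310 [486. 223.] [0.613 0.45  0.05 ] [0.5   0.447 0.045] [0.7   0.455 0.055]
0.045 0.055 456 [348. 217.] [0.571 0.178 0.05 ] [0.529 0.059 0.045] [0.612 0.29  0.055]
0.045 0.055 311 [499. 216.] [0.586 0.493 0.046] [0.556 0.467 0.045] [0.633 0.539 0.048]
0.045 0.055 2788 [163. 224.] [ 0.562 -0.188  0.05 ] [ 0.505 -0.315  0.045] [ 0.604 -0.071  0.055]
0.045 0.055 21 [503. 234.] [0.638 0.475 0.045] [0.628 0.468 0.045] [0.647 0.485 0.047]
0.045 0.055 787 [451. 325.] [0.806 0.295 0.05 ] [0.771 0.171 0.045] [0.912 0.319 0.055]
0.045 0.055 248 [ 12. 351.] [ 0.812 -0.39   0.05 ] [ 0.761 -0.392  0.045] [ 0.858 -0.388  0.055]
0.045 0.055 391 [331. 337.] [0.818 0.093 0.051] [0.804 0.05  0.045] [0.862 0.112 0.055]
0.045 0.055 703 [ 75. 347.] [ 0.803 -0.307  0.05 ] [ 0.782 -0.348  0.045] [ 0.863 -0.195  0.055]
0.045 0.055 41 [323. 366.] [0.87  0.063 0.053] [0.85  0.047 0.049] [0.874 0.086 0.055]
0.056 0.06
[... 10582 characters left out ...]
 ] [ 0.546 -0.204  0.123] [ 0.568 -0.178  0.133]
0.122 0.138 73 [270. 208.] [0.488 0.055 0.127] [0.478 0.044 0.122] [0.498 0.064 0.13 ]
0.122 0.138 475 [232. 279.] [0.523 0.237 0.129] [0.488 0.212 0.122] [0.55  0.275 0.133]
0.1 [ 6.99851302e-01 -3.77170392e-05  4.04150282e-01] [[ 7.47761134e-05  9.99999513e-01 -9.83971564e-04]
 [ 9.99999996e-01 -7.47381967e-05  3.85711128e-05]
 [ 3.84975538e-05 -9.83974445e-04 -9.99999515e-01]] [[ 5.10979278e-04 -9.66727614e-01 -2.55807467e-01  7.19946314e-02]
 [ 9.99999817e-01  5.77123342e-04 -1.83504753e-04 -5.21318617e-04]
 [ 3.25031572e-04 -2.55807326e-01  9.66727731e-01  2.07085639e-02]
 [ 0.00000000e+00  0.00000000e+00  0.00000000e+00  1.00000000e+00]]
```

View pics/a.png

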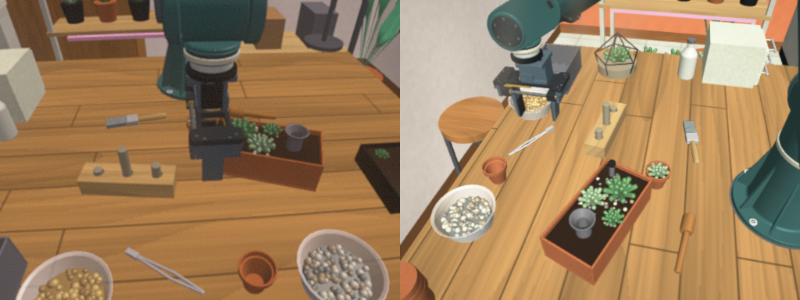

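The scene view shows the rack at about (127,180) in the picture, with the long stick in its middle hole and the feed tube at (296,135). The side view shows the tube at (582,222). From depth, the long stick is at (0.556, -0.191) with its top at 0.130. The rim centre is at (0.517, 0.244), z 0.130. The heights and the 75 mm hole spacing match the task. I'll move above the stick.

```bash
R='' 
python3 -m handwheel '{"translation":[[-0.095,-0.072,0],[-0.095,-0.072,0],[-0.095,-0.072,0],[-0.095,-0.072,0],[-0.095,-0.072,0]],"rotation":[[0,0,0],[0,0,0],[0,0,0],[0,0,0],[0,0,0]]}' 1 25 >/dev/null
python3 -m handwheel '{"translation":[[-0.095,-0.072,0],[-0.095,-0.072,0],[-0.095,-0.072,0],[-0.095,-0.072,0],[-0.095,-0.072,0]],"rotation":[[0,0,0],[0,0,0],[0,0,0],[0,0,0],[0,0,0]]}'
python3 -m handwheel '{"translation":[[0,0,0],[0,0,0]],"rotation":[[0,0,0],[0,0,0]]}'
python3 - <<'E'
from h import *
im,d,W,_=cap('wrist','w1.png')
z=W[...,2]
for lo,hi in((.056,.066),(.078,.086),(.122,.138)):
    m=(z>lo)&(z<hi)
    n,l,st,ce=cv2.connectedComponentsWithStats(m.astype(np.uint8))
    for i in range(1,n):
        if st[i,4]>150: p=W[l==i]; print(lo,st[i,4],ce[i].round(),np.median(p,0).round(3),p.min(0).round(3),p.max(0).round(3))
s=ctrl.get_state();print(s['clock'],s['eef_pos'])
E
```

```text
clock: 0.93
eef_pos: [0.5551, -0.1908, 0.4045]
orientation: [[-0.0, 1.0, -0.0], [1.0, 0.0, 0.0], [0.0, -0.0, -1.0]]
contact_force: [0.7, -0.2, 0.1]
finger_gap: 0.0914
clock: 1.1
eef_pos: [0.5555, -0.1907, 0.4046]
orientation: [[0.002, 1.0, -0.0], [1.0, -0.002, 0.0], [0.0, -0.0, -1.0]]
contact_force: [-0.7, 0.6, -0.2]
finger_gap: 0.0909
0.056 1329 [71. 18.] [ 0.363 -0.018  0.063] [ 0.323 -0.037  0.056] [0.396 0.    0.066]
0.056 318 [473. 187.] [ 0.825 -0.197  0.058] [ 0.779 -0.244  0.056] [ 0.873 -0.186  0.061]
0.056 252 [246. 234.] [ 0.545 -0.265  0.059] [ 0.534 -0.276  0.056] [ 0.555 -0.254  0.061]
0.078 397 [262. 114.] [ 0.563 -0.118  0.081] [ 0.551 -0.13   0.079] [ 0.575 -0.107  0.084]
0.122 478 [253. 193.] [ 0.554 -0.191  0.129] [ 0.542 -0.203  0.122] [ 0.565 -0.18   0.131]
1.15 [ 0.55595675 -0.19010783  0.40467568]
```

View pics/w1.png

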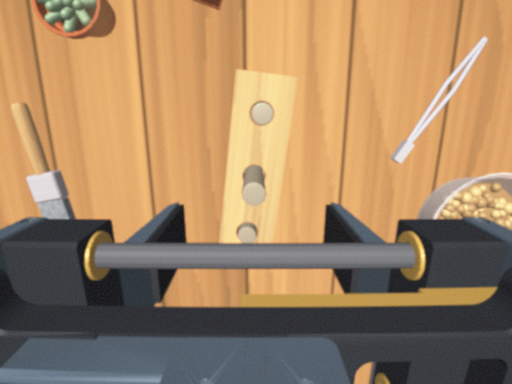

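The wrist view shows the long stick between the jaws, its foot end at about (252,190). The medium stick is at (262,113) and the short one at (247,232), both clear of the jaw plane. Wrist depth puts the long stick at (0.5545, -0.191), within 2 mm of the tool axis. Next I lower, grip and lift.

```bash
python3 -m handwheel '{"translation":[[0,-0.004,0.132],[0,0,0.132],[0,0,0.132],[0,0,0.132],[0,0,0.132]],"rotation":[[0,0,0],[0,0,0],[0,0,0],[0,0,0],[0,0,0]]}'
python3 -m handwheel '{"translation":[[0,0,0],[0,0,0],[0,0,0],[0,0,0],[0,0,0]],"rotation":[[0,0,0],[0,0,0],[0,0,0],[0,0,0],[0,0,0]]}' -1 25
python3 -m handwheel '{"translation":[[0,0,0],[0,0,0],[0,0,0],[0,0,0],[0,0,0]],"rotation":[[0,0,0],[0,0,0],[0,0,0],[0,0,0],[0,0,0]]}'
```

```text
clock: 1.57
eef_pos: [0.5557, -0.1891, 0.2715]
orientation: [[-0.001, 1.0, 0.0], [1.0, 0.001, -0.0], [-0.0, 0.0, -1.0]]
contact_force: [0.6, -0.3, -0.3]
finger_gap: 0.0915
clock: 1.98
eef_pos: [0.5558, -0.1901, 0.2744]
orientation: [[-0.0, 1.0, 0.002], [1.0, 0.0, -0.001], [-0.001, 0.002, -1.0]]
contact_force: [-0.7, 0.4, 0.3]
finger_gap: 0.0606
clock: 2.4
eef_pos: [0.5552, -0.19, 0.2728]
orientation: [[0.0, 1.0, 0.0], [1.0, -0.0, -0.0], [-0.0, 0.0, -1.0]]
contact_force: [0.5, -0.2, -0.6]
finger_gap: 0.0276
```

```bash
python3 -m handwheel '{"translation":[[0,0,0],[0,0,0],[0,0,0],[0,0,0]],"rotation":[[0,0,0],[0,0,0],[0,0,0],[0,0,0]]}'
python3 -m handwheel '{"translation":[[0,0,-0.05],[0,0,-0.1],[0,0,-0.1],[0,0,-0.1],[0,0,-0.1]],"rotation":[[0,0,0],[0,0,0],[0,0,0],[0,0,0],[0,0,0]]}'
python3 -m handwheel '{"translation":[[0,0,-0.1],[0,0,-0.1],[0,0,-0.1],[0,0,-0.1],[0,0,0]],"rotation":[[0,0,0],[0,0,0],[0,0,0],[0,0,0],[0,0,0]]}'
```

```text
clock: 2.73
eef_pos: [0.5552, -0.19, 0.2727]
orientation: [[-0.0, 1.0, -0.0], [1.0, 0.0, 0.0], [0.0, -0.0, -1.0]]
contact_force: [-0.8, -0.6, -0.0]
finger_gap: 0.0235
clock: 3.15
eef_pos: [0.5551, -0.1899, 0.3643]
orientation: [[-0.0, 1.0, -0.0], [1.0, 0.0, 0.0], [0.0, -0.0, -1.0]]
contact_force: [0.1, -0.4, -1.0]
finger_gap: 0.0233
clock: 3.57
eef_pos: [0.5558, -0.1902, 0.4473]
orientation: [[0.0, 1.0, 0.005], [1.0, 0.0, -0.002], [-0.002, 0.005, -1.0]]
contact_force: [0.7, 0.1, -1.3]
finger_gap: 0.0235
```

```bash
python3 -m handwheel '{"translation":[[0.07,-0.006,0],[0.14,-0.012,0],[0.15,-0.013,0],[0.15,-0.013,0],[0.15,-0.013,0]],"rotation":[[0,0,0],[0,0,0],[0,0,0],[0,0,0],[0,0,0]]}' >/dev/null
python3 -m handwheel '{"translation":[[0.15,-0.013,0],[0.15,-0.013,0],[0.15,-0.013,0],[0.15,-0.013,0],[0.15,-0.013,0]],"rotation":[[0,0,0],[0,0,0],[0,0,0],[0,0,0],[0,0,0]]}' >/dev/null
python3 -m handwheel '{"translation":[[0.15,-0.013,0],[0.15,-0.013,0],[0.15,-0.013,0],[0.14,-0.013,0],[0.07,-0.01,0]],"rotation":[[0,0,0],[0,0,0],[0,0,0],[0,0,0],[0,0,0]]}' >/dev/null
python3 -m handwheel '{"translation":[[0.05,0,0],[0,0,0],[0,0,0],[0,0,0]],"rotation":[[0,0,0],[0,0,0],[0,0,0],[0,0,0]]}'
python3 - <<'E'
from h import *
s=[ctrl.get_state()];print(s[0]['clock'])
a=cap('scene');b=cap('side');w=cap('wrist')
cv2.imwrite('pics/b.png',np.hstack([cv2.resize(a[0][90:270,290:470],(400,400)),cv2.resize(b[0][150:330,150:330],(400,400))])[:,:,::-1])
for W in (a[2],b[2],w[2]):
    near=(abs(W[...,0]-.517)<.045)&(abs(W[...,1]-.244)<.045); z=W[...,2]
    for lo,hi in((.122,.138),(.175,.19),(.19,.205),(.205,.22)):
        p=W[near&(z>lo)&(z<hi)]
        if len(p)>5: print(lo,len(p),np.percentile(p,[2,50,98],0).round(3).tolist())
print(ctrl.get_state()['eef_pos'])
E
```

```text
clock: 5.15
eef_pos: [0.5185, 0.2331, 0.4425]
orientation: [[0.001, 1.0, -0.0], [1.0, -0.001, -0.0], [-0.0, -0.0, -1.0]]
contact_force: [-0.8, 0.0, -1.6]
finger_gap: 0.0236
5.15
0.122 305 [[0.488, 0.216, 0.122], [0.506, 0.249, 0.128], [0.545, 0.272, 0.131]]
0.175 49 [[0.517, 0.22, 0.181], [0.527, 0.227, 0.186], [0.53, 0.239, 0.19]]
0.19 82 [[0.518, 0.219, 0.191], [0.527, 0.226, 0.198], [0.53, 0.239, 0.205]]
0.205 93 [[0.516, 0.218, 0.205], [0.526, 0.225, 0.213], [0.53, 0.239, 0.22]]
0.122 484 [[0.49, 0.215, 0.122], [0.522, 0.237, 0.129], [0.548, 0.273, 0.132]]
0.175 42 [[0.509, 0.227, 0.181], [0.517, 0.24, 0.185], [0.53, 0.242, 0.189]]
0.19 73 [[0.509, 0.232, 0.191], [0.517, 0.24, 0.198], [0.531, 0.242, 0.204]]
0.205 78 [[0.509, 0.226, 0.206], [0.516, 0.24, 0.213], [0.531, 0.242, 0.219]]
0.122 1203 [[0.487, 0.221, 0.122], [0.513, 0.25, 0.128], [0.544, 0.274, 0.13]]
0.175 64 [[0.506, 0.234, 0.181], [0.517, 0.242, 0.186], [0.528, 0.243, 0.19]]
0.19 124 [[0.507, 0.235, 0.19], [0.517, 0.241, 0.198], [0.528, 0.243, 0.205]]
0.205 150 [[0.507, 0.235, 0.205], [0.518, 0.241, 0.213], [0.528, 0.243, 0.22]]
[0.51857966 0.23310849 0.44275473]
```

View pics/b.png

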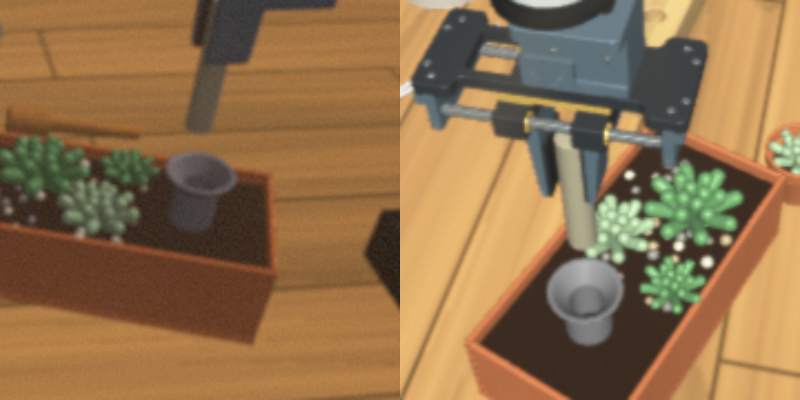

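The stick hangs upright in the jaws at (0.518, 0.231). In the right panel the funnel mouth is at (585,290), ahead of the stick in y. The correction is about +13 mm in y and -1 mm in x. The foot is at z ≈ 0.180.

```bash
python3 -m handwheel '{"translation":[[0.065,-0.005,0],[0,0,0],[0,0,0.08],[0,0,0.08],[0,0,0.08]],"rotation":[[0,0,0],[0,0,0],[0,0,0],[0,0,0],[0,0,0]]}'
python3 -m handwheel '{"translation":[[0,0,0.05],[0,0,0.05],[0,0,0.05],[0,0,0]],"rotation":[[0,0,0],[0,0,0],[0,0,0],[0,0,0]]}'
python3 -m handwheel '{"translation":[[0,0,0.04],[0,0,0.04],[0,0,0.03],[0,0,0]],"rotation":[[0,0,0],[0,0,0],[0,0,0],[0,0,0]]}'
```

```text
clock: 5.72
eef_pos: [0.5174, 0.2471, 0.3944]
orientation: [[-0.0, 1.0, 0.001], [1.0, 0.0, 0.0], [0.0, 0.001, -1.0]]
contact_force: [-0.1, -0.4, -0.0]
finger_gap: 0.0234
clock: 6.05
eef_pos: [0.5171, 0.2468, 0.363]
orientation: [[0.0, 1.0, -0.002], [1.0, -0.0, -0.001], [-0.001, -0.002, -1.0]]
contact_force: [-0.3, -0.2, -0.9]
finger_gap: 0.0235
clock: 6.38
eef_pos: [0.5171, 0.2468, 0.3415]
orientation: [[0.0, 1.0, -0.001], [1.0, -0.0, -0.001], [-0.001, -0.001, -1.0]]
contact_force: [-0.3, 0.2, -1.1]
finger_gap: 0.0238
```

```bash
python3 -m handwheel '{"translation":[[0,0,0.015],[0,0,0]],"rotation":[[0,0,0],[0,0,0]]}'|sed -n '1,2p;4p'
python3 -m handwheel '{"translation":[[0,0,0.01],[0,0,0]],"rotation":[[0,0,0],[0,0,0]]}'|sed -n '1,2p;4p'
python3 -m handwheel '{"translation":[[0,0,0.01],[0,0,0]],"rotation":[[0,0,0],[0,0,0]]}'|sed -n '1,2p;4p'
```

```text
clock: 6.55
eef_pos: [0.5174, 0.247, 0.3395]
contact_force: [0.1, -0.5, -1.2]
clock: 6.72
eef_pos: [0.5174, 0.247, 0.3377]
contact_force: [0.0, -0.2, -1.3]
clock: 6.88
eef_pos: [0.5175, 0.2471, 0.3359]
contact_force: [0.7, -0.7, 1.8]
```

The force turned upward at about 57 mm in, so the stick stands on the follower. I'll let go and raise clear.

```bash
python3 -m handwheel '{"translation":[[0,0,0],[0,0,0],[0,0,0],[0,0,0],[0,0,0]],"rotation":[[0,0,0],[0,0,0],[0,0,0],[0,0,0],[0,0,0]]}' 1
python3 -m handwheel '{"translation":[[0,0,0],[0,0,0],[0,0,0],[0,0,0],[0,0,0]],"rotation":[[0,0,0],[0,0,0],[0,0,0],[0,0,0],[0,0,0]]}'
python3 -m handwheel '{"translation":[[0,0,-0.1],[0,0,-0.1],[0,0,-0.1],[0,0,-0.1],[0,0,-0.05]],"rotation":[[0,0,0],[0,0,0],[0,0,0],[0,0,0],[0,0,0]]}'
python3 -m handwheel '{"translation":[[0,0,0],[0,0,0]],"rotation":[[0,0,0],[0,0,0]]}' -1 40
python3 - <<'E'
from h import *
a=cap('scene');b=cap('side');w=cap('wrist')
cv2.imwrite('pics/c.png',np.hstack([cv2.resize(a[0][90:270,290:470],(400,400)),cv2.resize(b[0][150:330,150:330],(400,400))])[:,:,::-1])
for W in (a[2],b[2],w[2]):
    near=(abs(W[...,0]-.517)<.035)&(abs(W[...,1]-.244)<.035); z=W[...,2]
    for lo,hi in((.14,.165),(.165,.183),(.183,.2)):
        p=W[near&(z>lo)&(z<hi)]
        if len(p)>5: print(lo,len(p),np.percentile(p,[2,50,98],0).round(3).tolist())
print(ctrl.get_state()['eef_pos'])
E
```

```text
clock: 7.3
eef_pos: [0.5174, 0.247, 0.3357]
orientation: [[-0.0, 1.0, -0.0], [1.0, 0.0, -0.0], [-0.0, -0.0, -1.0]]
contact_force: [-0.3, 0.4, 0.7]
finger_gap: 0.054
clock: 7.72
eef_pos: [0.5174, 0.247, 0.3357]
orientation: [[0.0, 1.0, -0.0], [1.0, -0.0, -0.0], [-0.0, -0.0, -1.0]]
contact_force: [-0.1, 0.1, -0.6]
finger_gap: 0.0872
clock: 8.13
eef_pos: [0.5177, 0.2471, 0.4281]
orientation: [[0.0, 1.0, 0.002], [1.0, -0.0, 0.001], [0.001, 0.002, -1.0]]
contact_force: [1.3, 0.7, 0.0]
finger_gap: 0.091
clock: 8.3
eef_pos: [0.5173, 0.2469, 0.4254]
orientation: [[-0.0, 1.0, 0.0], [1.0, 0.0, 0.0], [0.0, 0.0, -1.0]]
contact_force: [-1.2, -0.1, -0.1]
finger_gap: 0.0803
0.14 120 [[0.514, 0.234, 0.141], [0.526, 0.24, 0.152], [0.529, 0.253, 0.164]]
0.165 101 [[0.515, 0.232, 0.165], [0.526, 0.239, 0.174], [0.529, 0.253, 0.182]]
0.183 124 [[0.508, 0.232, 0.184], [0.522, 0.242, 0.192], [0.529, 0.254, 0.195]]
0.14 104 [[0.508, 0.244, 0.141], [0.516, 0.254, 0.153], [0.53, 0.257, 0.164]]
0.165 83 [[0.509, 0.242, 0.165], [0.516, 0.254, 0.173], [0.529, 0.257, 0.182]]
0.183 169 [[0.509, 0.235, 0.184], [0.519, 0.248, 0.193], [0.53, 0.256, 0.195]]
0.14 153 [[0.506, 0.248, 0.14], [0.517, 0.255, 0.153], [0.527, 0.257, 0.165]]
0.165 137 [[0.506, 0.249, 0.165], [0.517, 0.256, 0.174], [0.527, 0.257, 0.183]]
0.183 693 [[0.506, 0.235, 0.185], [0.517, 0.247, 0.192], [0.527, 0.257, 0.194]]
[0.51714799 0.24686351 0.4243555 ]
```

View pics/c.png

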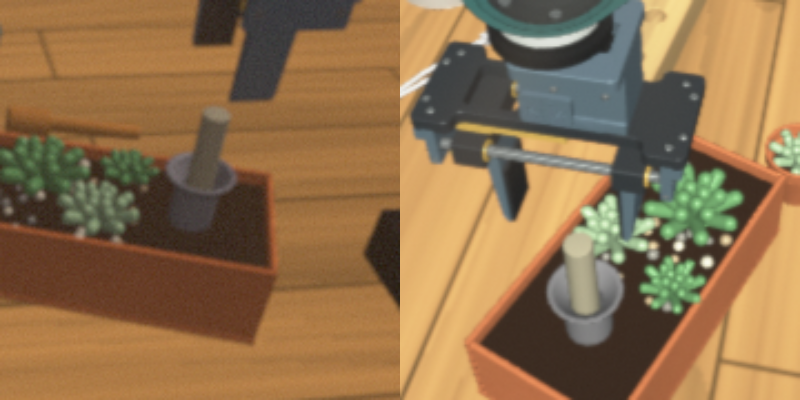

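The stick stands upright in the tube, top at about (215,115) left and (578,243) right: (0.517, 0.246), top z 0.194, jaws clear of it. That is partway in and released. I'll shut the jaws and press down on its top.

```bash
for i in 1 2 3; do python3 -m handwheel '{"translation":[[0,0,0],[0,0,0],[0,0,0],[0,0,0],[0,0,0]],"rotation":[[0,0,0],[0,0,0],[0,0,0],[0,0,0],[0,0,0]]}' -1 40 |tail -1; done
python3 -m handwheel '{"translation":[[0,0,0.05],[0,0,0.05],[0,0,0.05],[0,0,0]],"rotation":[[0,0,0],[0,0,0],[0,0,0],[0,0,0]]}'
python3 -m handwheel '{"translation":[[0,0,0.03],[0,0,0.03],[0,0,0.03],[0,0,0]],"rotation":[[0,0,0],[0,0,0],[0,0,0],[0,0,0]]}'
```

```text
finger_gap: 0.0357
finger_gap: 0.0021
finger_gap: 0.0003
clock: 10.03
eef_pos: [0.5167, 0.2467, 0.3929]
orientation: [[-0.0, 1.0, -0.003], [1.0, 0.0, -0.001], [-0.001, -0.003, -1.0]]
contact_force: [-0.3, -0.2, -0.0]
finger_gap: 0.0002
clock: 10.37
eef_pos: [0.5174, 0.247, 0.3769]
orientation: [[0.0, 1.0, -0.0], [1.0, -0.0, -0.0], [-0.0, -0.0, -1.0]]
contact_force: [-0.2, 0.1, -1.8]
finger_gap: 0.0002
```

```bash
python3 -m handwheel '{"translation":[[0,0,0.03],[0,0,0]],"rotation":[[0,0,0],[0,0,0]]}'
python3 -m handwheel '{"translation":[[0,0,0.03],[0,0,0]],"rotation":[[0,0,0],[0,0,0]]}'
python3 - <<'E'
from h import *
a=cap('scene');b=cap('side')
cv2.imwrite('pics/d.png',np.hstack([cv2.resize(a[0][90:270,290:470],(400,400)),cv2.resize(b[0][150:330,150:330],(400,400))])[:,:,::-1])
E
```

```text
clock: 10.53
eef_pos: [0.5175, 0.247, 0.3713]
orientation: [[-0.0, 1.0, -0.0], [1.0, 0.0, -0.0], [-0.0, -0.0, -1.0]]
contact_force: [-0.7, -0.8, 0.4]
finger_gap: 0.0005
clock: 10.7
eef_pos: [0.5174, 0.247, 0.3654]
orientation: [[0.0, 1.0, -0.0], [1.0, -0.0, -0.0], [-0.0, -0.0, -1.0]]
contact_force: [0.4, -0.5, -0.0]
finger_gap: 0.0005
```

View pics/d.png

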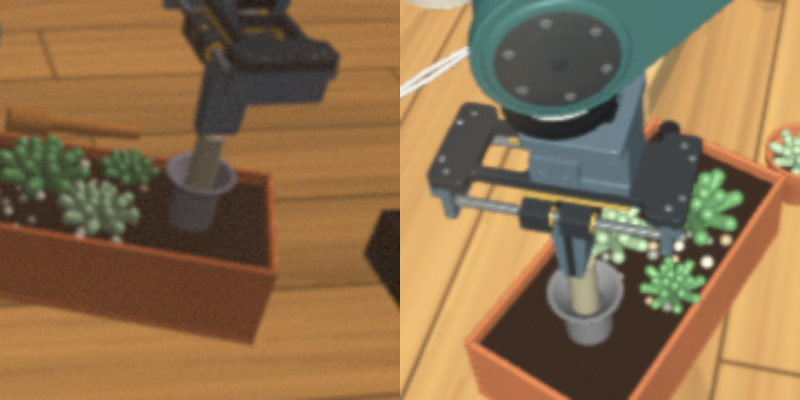

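The closed fingertips sit on the stick's top, at (215,135) left and (575,270) right, and the stick has sunk with them and is still upright. I'll press on.

```bash
python3 -m handwheel '{"translation":[[0,0,0.03],[0,0,0.03],[0,0,0.03],[0,0,0.03]],"rotation":[[0,0,0],[0,0,0],[0,0,0],[0,0,0]]}'|sed -n '1,2p;4p'
python3 -m handwheel '{"translation":[[0,0,0.015],[0,0,0.015]],"rotation":[[0,0,0],[0,0,0]]}'|sed -n '1,2p;4p'
python3 -m handwheel '{"translation":[[0,0,0.01]],"rotation":[[0,0,0]]}'|sed -n '1,2p;4p'
python3 -m handwheel '{"translation":[[0,0,0.01]],"rotation":[[0,0,0]]}'|sed -n '1,2p;4p'
```

```text
clock: 11.13
eef_pos: [0.5177, 0.2471, 0.3421]
contact_force: [-0.7, 0.2, 6.7]
clock: 11.3
eef_pos: [0.5177, 0.2471, 0.336]
contact_force: [-0.6, -0.7, 6.9]
clock: 11.38
eef_pos: [0.5176, 0.2471, 0.3339]
contact_force: [-0.9, 0.1, 5.0]
clock: 11.47
eef_pos: [0.5177, 0.2471, 0.332]
contact_force: [-1.1, -0.0, 6.2]
```

```bash
python3 -m handwheel '{"translation":[[0,0,0.008]],"rotation":[[0,0,0]]}'|sed -n '1,2p;4p'
python3 -m handwheel '{"translation":[[0,0,0.006]],"rotation":[[0,0,0]]}'|sed -n '1,2p;4p'
```

```text
clock: 11.55
eef_pos: [0.5178, 0.2472, 0.3308]
contact_force: [-0.0, 0.1, 32.0]
clock: 11.63
eef_pos: [0.5183, 0.2473, 0.3307]
contact_force: [-10.7, -4.2, 40.5]
```

The force jumped to 32–40 N at tip height 0.140, which is the hard bottom, so the stick is home. I'll back off and check.

```bash
python3 -m handwheel '{"translation":[[0,0,-0.03],[0,0,-0.08],[0,0,-0.12],[0,0,-0.12],[0,0,-0.12]],"rotation":[[0,0,0],[0,0,0],[0,0,0],[0,0,0],[0,0,0]]}' >/dev/null
python3 -m handwheel '{"translation":[[0,0,-0.1],[0,0,0],[0,0,0],[0,0,0]],"rotation":[[0,0,0],[0,0,0],[0,0,0],[0,0,0]]}'
python3 - <<'E'
from h import *
a=cap('scene');b=cap('side');w=cap('wrist')
cv2.imwrite('pics/e.png',np.hstack([cv2.resize(a[0],(400,300)),cv2.resize(b[0][150:330,130:370],(400,300))])[:,:,::-1])
for W in (a[2],b[2],w[2]):
    near=(abs(W[...,0]-.517)<.018)&(abs(W[...,1]-.244)<.018); z=W[...,2]
    p=W[near&(z>.132)&(z<.2)]
    print(len(p),np.percentile(p,[2,50,98],0).round(3).tolist())
E
```

```text
clock: 12.38
eef_pos: [0.5171, 0.2469, 0.4421]
orientation: [[0.0, 1.0, -0.001], [1.0, -0.0, -0.0], [-0.0, -0.001, -1.0]]
contact_force: [-0.0, 0.1, -0.8]
finger_gap: 0.0004
95 [[0.507, 0.234, 0.132], [0.521, 0.243, 0.139], [0.528, 0.253, 0.141]]
147 [[0.509, 0.234, 0.133], [0.52, 0.247, 0.14], [0.531, 0.256, 0.142]]
397 [[0.506, 0.235, 0.134], [0.517, 0.246, 0.139], [0.527, 0.257, 0.14]]
```

View pics/e.png

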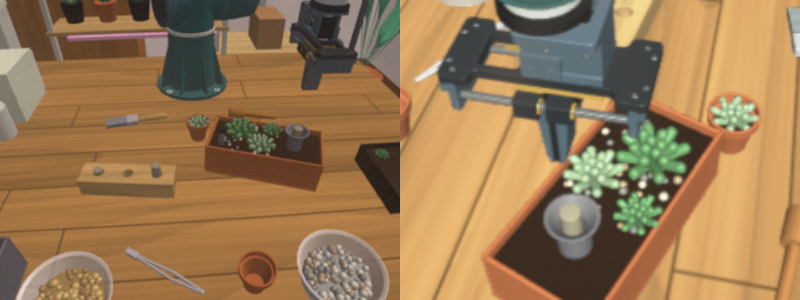

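The stick sits home, upright in the funnel at (297,133) left and (571,218) right, its top at z 0.140 (10 mm above the rim). The short and medium sticks are still in the rack at (97,171) and (156,170), and the gripper is clear. I'll hand in.

```bash
python3 -c "
from plant import ctrl
print(ctrl.hand_in())"
```

```text
the job is handed in; nothing more can be done
None
```

The long stick is fully home in the planter's feed tube, and I handed the job in at about 12.5 s of the 51 s allowed; the hand-in gives no verdict.

- **Partway in:** I took the long stick from the rack's middle hole and lowered it about 57 mm in, until it met the follower. I let go there, and the cameras showed it standing upright with its top at about z 0.194 and the jaws clear.
- **Pushed home:** With the jaws shut I pressed on its top. It slid down at about 6–7 N, and the force jumped to 32–40 N at the hard bottom. That peak was at the fingertips, well below the 120 N wrist limit.
- **Final check:** All three cameras put the stick's top at z ≈ 0.140, which is 10 mm above the rim. It is about 2 mm from the tube's centre line and upright. The gripper is clear, and the two shorter sticks are still in the rack.

No check failed. The one oddity was that the force read near zero during the first, stop-and-go part of the press, so I took a picture there. It showed the fingertips on the stick's top and the stick moving down with them.

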